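# Hold the cover plate over the instrument housing, holes aligned

## Robot

A 6-joint arm with a two-finger parallel gripper is mounted at the origin on a cart in front of the work surface, level with it; the furniture and walls round the work are solid. World frame = base frame: x ahead of the robot, y to its left, z up, the work surface at z = 0. Lengths are in m, angles in rad, forces in N, time in s.
With the tool pointing down it reaches from about 0.35 to 0.775 m from the base axis. Payload 7.3 kg.
Tool frame: the origin (TCP) lies at the very end of the fingers, on their centre line; the grasp point (between the pads) lies 19 mm behind it (robot.hold_point_z is the distance from the TCP to the grasp point, in m); z points along the fingers, y is the direction in which the jaws open and shut (so a half turn about z gives the same grasp; the last joint's range is limited). The gripper opens to 92 mm and grips with 3 to 60 N. Pads are 19 mm wide; open, the fingers measure 130 mm over their backs; the gripper's body (75 mm by 190 mm) begins 47 mm behind the grasp point.
Start: joints at [0.968, 0.342, 1.524, -0, 1.275, -0.146], TCP at [0.232, 0.471, 0.227] pointing down, gripper open.
Joint ranges: [-2.53, 2.53], [-0.77, 2.02], [0.04, 2.7], [-1, 4.14], [0.28, 2.66], [-3.11, 3.11]. Speed limits (rad/s): [2.57, 2.57, 3.14, 3.14, 3.14, 3.14].

## Interface

Orientations are given as [roll, pitch, yaw] about the fixed x, y, z axes, in that order (R = Rz(yaw) Ry(pitch) Rx(roll)).
In Python, from cell import monitor, viewer, robot gives the robot as it stands.
- The arm moves only by the tool move_arm, never from a script. Its argument "deltas" is a list of rows, each an object of numbers: "x", "y", "z": the shift along the tool's x, y, z in m; "wx", "wy", "wz": the turn, a rotation vector about the tool's x, y, z in degrees; "hand": the opening, from 0 (shut) to 1 (fully open). In form: [{"x": .., "y": .., "z": .., "wx": .., "wy": .., "wz": .., "hand": ..}, ...]. A call has 1 to 8 rows; each row is the pose to reach, as a shift and turn from the pose commanded when the call began, along the tool's axes at that moment; what a row does not reach only later rows make up. A row lasts 1/8 s, in which the tool goes at most 62.5 mm and 10.7 degrees, less where a joint would pass 70% of its speed; a pose out of reach is approached as far as the arm can. A call with a gripper value outside its range is refused whole. The fingers move at their own pace and stop on an object; "grip_force" is the grip in N (left out, the last holds). Time passes only in rows, so rows that repeat a pose let the fingers close. It gives the time, the measured TCP pose, the force and the opening at its end, in the units of the state.
- monitor.observe(): the state, without advancing time (a new reading comes with each control period).
- viewer.read_camera(name): name is "side" or "top"; returns the picture (420x560x3 uint8, red, green, blue); there is no depth.
- viewer.camera_params(name): a dict with "camera_matrix" (3x3 intrinsics, pixels), "k1" (the pictures are not rectified: a ray, as slopes to the right and down, at radius r is drawn at 1 + k1 r^2 times it, then the intrinsics apply), "R" (3x3) and "t" (3): a world point X has camera coordinates R X + t. Camera axes: x right, y down, z forward; pixel columns grow to the right and rows downward; lengths in m; the calibration is good to about 2 mm. A picture is of the moment at which its call begins. camera_params takes no time and is no camera call.
- robot.hand_in(): hands the job in, once; it reports no verdict.
The state is a dict: "time": time; "qpos": joint angles; "qvel": joint speeds; "joint_efforts": joint torques, N m; "tool_pos": TCP position; "tool_rot": TCP orientation; "contact_force": force on the tool from outside, world axes, zero at the start; "torque": the same for the moment, N m; "opening": finger opening in m.
Only numpy, scipy, OpenCV 4.12 (cv2) and the standard library are available. Lean on these libraries where they do the work, as an engineer would, in place of code of your own. Each camera call takes 0.05 s, during which the arm holds its last target. There are 200 camera calls.

## Task

Get the open blue instrument housing ready for its screws: first lay the red-handled screwdriver flat in the steel tray beside the blue-handled one, parallel to it and with its tip pointing the same way, and let go of it. Then take the aluminium cover plate by its handle and hold it level about a centimetre above the housing without touching it, the right way round, so that seen from above each of the three threaded holes shows wholly inside one of the plate's holes. Finish while still holding the plate there, and leave the blue screwdriver, the tray, the beaker, the timer and the marker where they are.

Things in the scene. Friction and masses are not known exactly. Their poses are not given: they have to be found in the camera images.
- red_driver: Red-handled screwdriver, 180 mm long: handle 26 mm in diameter, 90 mm long, with flats against rolling, then a 6 mm steel shaft. Origin at mid-length, where handle meets shaft, 13 mm below the axis (its underside at the start); x points to the blade tip. About 80 g, balanced within the handle. Loose on the worktop.
- red_driver_grip (a point): Point on the axis of the red screwdriver, in the handle, 36 mm behind its origin (54 mm from the handle's end) and 13 mm above the surface it lies on: a good place to grip it, across the handle.
- red_driver_tip (a point): Tip of the red screwdriver's blade, on its axis, 90 mm ahead of its origin.
- blue_driver: Blue-handled screwdriver, 180 mm long: handle 26 mm in diameter, 90 mm long, with flats against rolling, then a 6 mm steel shaft. Origin at mid-length, where handle meets shaft, 13 mm below the axis (its underside at the start); x points to the blade tip. About 80 g, balanced within the handle. Lies in the tray, tip to tray +y, at tray x about -42 mm; the +x half is free.
- tray: Shallow steel tray, 154 x 244 x 21 mm outside, with a flat floor of 138 x 228 mm whose top is 2 mm above the worktop and upright rims 21 mm high. Origin at the centre of its underside; x along the short side, y along the long side. It is loose, 0.35 kg.
- housing: Open-topped blue instrument housing, 90 x 130 x 45 mm, fixed to the worktop; green circuit board inside, black cable gland on its +y end. Origin at the centre of its underside, z up, x along the 90 mm side, y along the 130 mm side. Three 6 mm threaded holes in brass inserts flush with the rim: two at the corners of the +x side, one at the middle of the -x side.
- thread_0 (a point): Mouth of the first threaded hole of the housing, level with its rim 45 mm above the worktop: at x +32, y +52 mm in the housing's frame.
- thread_1 (a point): Mouth of the second threaded hole: at x +32, y -52, z 45 mm in the housing's frame.
- thread_2 (a point): Mouth of the third threaded hole: at x -32, y 0, z 45 mm in the housing's frame.
- cover: Aluminium plate, 90 x 130 x 4 mm, about 0.22 kg, lying loose on the worktop, handle up. Origin at the centre of its underside, z up, x along the 90 mm side, y along the 130 mm side. Black bow handle in its middle: bar along y, 12 mm wide, 66 mm long, 24 to 38 mm above the underside, on posts at y -27 and +27 mm. Three 14 mm holes in the pattern of the housing.
- hole_0 (a point): Centre of the first plate hole, at the underside, x +32, y +52 mm in the plate's frame; it belongs over thread_0.
- hole_1 (a point): Centre of the second plate hole, at the underside, x +32, y -52 mm in the plate's frame; it belongs over thread_1.
- hole_2 (a point): Centre of the third plate hole, at the underside, x -32, y 0 mm in the plate's frame; it belongs over thread_2.
- beaker: Small clear beaker, 53 mm wide, 66 mm tall, on the worktop behind the work. Origin at the centre of its underside. To be left alone.
- timer: White bench timer, 62 x 68 x 21 mm, on the worktop behind the work. Origin at the centre of its underside. To be left alone.
- marker: White marker with black ends, 16 x 138 x 18 mm, lying along its own y on the worktop behind the work. Origin at the centre of its underside. To be left alone.
There are look-alikes about, which are no part of the job. Of the things like the red_driver, leave any that is brown; of the rest the larger one is meant.

How it is judged:
On the way, in this order (a step that is already met when the one before it is completed fails the run):
1. the red screwdriver lies flat and let go in the tray, parallel to the blue one, tip the same way (x of red_driver_grip in the frame of tray between -0.069 and 0.069 m and x of red_driver_tip in the frame of tray between -0.069 and 0.069 m and y of red_driver_grip in the frame of tray between -0.075 and 0 m and y of red_driver_tip in the frame of tray between 0.045 and 0.118 m and z of red_driver_grip in the frame of tray between 0.006 and 0.026 m and z of red_driver_tip in the frame of tray between 0.004 and 0.028 m and angle between the x axis of red_driver and the x axis of blue_driver, either way round below 0.21 rad and contact force between red_driver and the fingers below 0.1 N and linear speed of red_driver below 0.03 m/s), for 0.2 s.
2. the cover plate is lifted clear of the worktop (height (world z) of cover above 0.03 m), for 0.1 s.
At the end, for the whole second after the job is handed in: Red screwdriver still, let go, flat on the tray floor, within 12 degrees of parallel to the blue one, tip the same way. Plate held by the fingers, still, level within 7 degrees, touching neither housing nor red screwdriver; each hole within 4 mm sideways of its thread and 3 to 20 mm above it (all of step 1 and horizontal distance between hole_0 and thread_0 below 0.004 m and z of hole_0 in the frame of thread_0 between 0.003 and 0.02 m and horizontal distance between hole_1 and thread_1 below 0.004 m and z of hole_1 in the frame of thread_1 between 0.003 and 0.02 m and horizontal distance between hole_2 and thread_2 below 0.004 m and z of hole_2 in the frame of thread_2 between 0.003 and 0.02 m and angle between cover's own z axis and vertical below 0.12 rad and contact force between cover and housing below 0.2 N and contact force between cover and red_driver below 0.2 N and contact force between cover and the fingers above 1 N and linear speed of cover below 0.02 m/s and angular speed of cover below 0.2 rad/s); the arm keeps its last pose, push and grip.
It fails at once if the beaker is shifted by more than 30 mm (distance of beaker from where it was at the start of the episode above 0.03 m).
It fails at once if the timer is shifted by more than 30 mm (distance of timer from where it was at the start of the episode above 0.03 m).
It fails at once if the marker is shifted by more than 30 mm (distance of marker from where it was at the start of the episode above 0.03 m).
It fails at once if the blue-handled screwdriver is shifted by more than 30 mm (distance of blue_driver from where it was at the start of the episode above 0.03 m).
It fails at once if the tray is shifted by more than 30 mm (distance of tray from where it was at the start of the episode above 0.03 m).
It also fails if it takes over 56 s, if anything falls off the work surface, if the arm or the gripper's body presses on something with over 40 N, if the wrist force passes 120 N, or if a joint passes its speed limit or range.

## Working session

There is one attempt and no reset: what is moved stays moved. The work goes in short steps, Python scripts to look and compute and a tool call to move; the robot and the scene stay as the last step left them, time stands still between calls to the robot, and variables do not carry over. Pictures are saved under pics/ and viewed, about 8 in all and at most 12, crops included, and the job is handed in when it is done.

Besides the shell and the picture viewer there is one more tool, called as name([rows], argument=value, ...), one row to a line, values as JSON. move_arm: Moves the arm, as the interface text tells. Its arguments: {"type":"object","properties":{"deltas":{"type":"array","items":{"type":"object","properties":{"x":{"type":"number"},"y":{"type":"number"},"z":{"type":"number"},"wx":{"type":"number"},"wy":{"type":"number"},"wz":{"type":"number"},"hand":{"type":"number"}}}},"grip_force":{"type":"number"}},"required":["deltas"]}

```bash
mkdir -p pics; cat > h.py <<'E'
import numpy as np, cv2
from cell import monitor, viewer, robot
from scipy.spatial.transform import Rotation as Ro
def cam(n):
    p=viewer.camera_params(n); return np.array(p["camera_matrix"]),p["k1"],np.array(p["R"]),np.array(p["t"])
def grab(n,f):
    im=viewer.read_camera(n); cv2.imwrite("pics/"+f,im[:,:,::-1]); return im
def _ud(n,uv):
    K,k1,R,t=cam(n)
    d=((np.atleast_2d(np.float64(uv))-K[:2,2])/[K[0,0],K[1,1]]); s=d.copy()
    for _ in range(20): s=d/(1+k1*(s**2).sum(1,keepdims=True))
    return np.c_[s,np.ones(len(s))]@R, -R.T@t
def toz(n,uv,z):
    d,c=_ud(n,uv); return c+d*((z-c[2])/d[:,2:])
def proj(n,X):
    K,k1,R,t=cam(n); x=np.atleast_2d(X)@R.T+t; s=x[:,:2]/x[:,2:]
    s=s*(1+k1*(s**2).sum(1,keepdims=True)); return s*[K[0,0],K[1,1]]+K[:2,2]
E
python3 - <<'E'
from h import *
a=grab("top","t0.png");b=grab("side","s0.png")
for n in("top","side"):
    K,k,R,t=cam(n);print(n,K.round(1).tolist(),k,(-R.T@t).round(3),R.round(2).tolist())
s=monitor.observe();print(s)
E
```

```text
top [[471.7, 0.0, 288.7], [0.0, 471.7, 211.8], [0.0, 0.0, 1.0]] -0.016660046194827385 [ 0.466 -0.022  1.376] [[-0.02, -1.0, -0.03], [-0.99, 0.03, -0.12], [0.12, 0.02, -0.99]]
side [[416.3, 0.0, 272.5], [0.0, 416.3, 213.4], [0.0, 0.0, 1.0]] -0.03508423839061364 [ 0.142 -0.689  0.818] [[0.82, -0.58, 0.0], [-0.38, -0.55, -0.74], [0.43, 0.61, -0.67]]
{'time': 0.1, 'qpos': array([ 9.68020199e-01,  3.42599942e-01,  1.52489385e+00,  1.98314013e-05,
        1.27541050e+00, -1.46009090e-01]), 'qvel': array([ 0.00071547, -0.0015071 , -0.00201412,  0.00101991,  0.0019919 ,
       -0.00075227]), 'joint_efforts': array([ 1.40511376e-03, -4.32002878e+01, -2.44694817e+01,  7.19459332e-02,
        5.24444610e-02, -4.60434251e-05]), 'tool_pos': array([0.23132716, 0.47089502, 0.22615168]), 'tool_rot': array([-3.14029773e+00, -2.09594591e-04,  2.68481969e+00]), 'contact_force': array([ 1.03764843, -0.2981494 , -0.06032515]), 'torque': array([0.01098649, 0.00842412, 0.02127801]), 'opening': 0.0915773801464707}
```

View pics/t0.png

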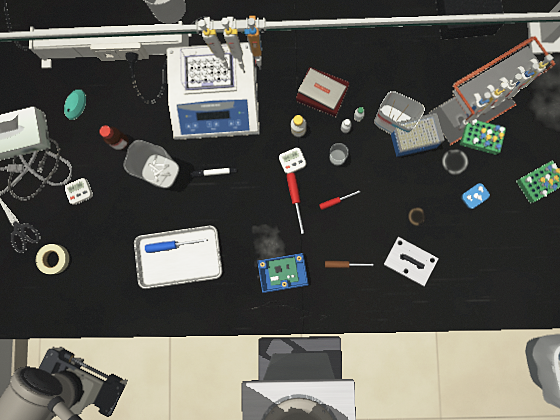

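View pics/s0.png

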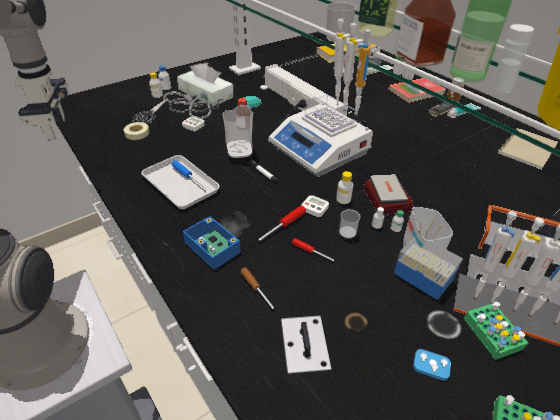

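Top view: tray at (178,257) holds the blue driver, tip to the right. The housing is at (283,273) and the cover plate at (411,262). There are three red-driver candidates: a large red one at (295,202), a small red one at (340,200) and a brown one at (348,265). Brown is excluded, and the larger of the other two is the one at (295,202). I'll confirm it in an enlarged crop.

```bash
python3 - <<'E'
from h import *
a=cv2.imread("pics/t0.png")
cv2.imwrite("pics/t0c.png",cv2.resize(a[145:305,230:450],None,fx=3.6,fy=3.6,interpolation=cv2.INTER_CUBIC))
hsv=cv2.cvtColor(a,cv2.COLOR_BGR2HSV);H,S,V=cv2.split(hsv)
def blobs(m,mn=15):
    n,l,st,c=cv2.connectedComponentsWithStats(m.astype(np.uint8))
    return [(st[i],c[i],np.argwhere(l==i)[:,::-1]) for i in range(1,n) if st[i][4]>=mn]
roi=np.zeros(H.shape,bool);roi[145:310,120:450]=1
def show(name,m,z,mn=15):
    for st,c,p in blobs(m&roi,mn):
        X=toz("top",p,z)[:,:2];r=cv2.minAreaRect(np.float32(X*1000))
        print(name,st[:4],st[4],"mean",X.mean(0).round(4),"rect",np.round(r[0],1),np.round(r[1],1),round(r[2],1))
show("red",((H<6)|(H>174))&(S>150)&(V>80),.013,30)
show("brown",(H>6)&(H<18)&(S>100)&(V>60),.013,40)
show("blue",(H>100)&(H<125)&(S>120)&(V>60),.02,60)
gray=(S<50)&(V>110)
show("gray",gray,.004,60)
E
```

```text
red [287 173  13  31] 259 mean [ 0.7019 -0.0015] rect [702.1  -1.4] [90.3 25.3] 9.7
red [319 197  22  13] 133 mean [ 0.6544 -0.1072] rect [ 654.5 -107.9] [17.9 63.5] 20.5
brown [325 261  24   7] 168 mean [ 0.477  -0.1216] rect [ 477.  -121.6] [66.  17.1] 88.7
blue [393 145  46  11] 156 mean [ 0.8038 -0.3555] rect [ 802.9 -363.7] [131.2  30. ] 88.3
blue [145 241  31  12] 240 mean [0.5392 0.3874] rect [539.1 387. ] [23.7 89.6] 7.3
blue [258 253  51  40] 787 mean [0.4497 0.0337] rect [456.3  34.1] [ 93.2 134.1] 8.1
gray [398 145  28   7] 79 mean [ 0.8168 -0.3469] rect [ 813.2 -356.1] [79.7 18.2] 88.3
gray [142 146  37  42] 930 mean [0.7684 0.3945] rect [776.3 390.2] [102.7 108.8] 62.2
gray [279 148  27  25] 458 mean [ 0.788  -0.0011] rect [787.3  -1.3] [63.7 70.8] 22.0
gray [330 150  17  15] 189 mean [ 0.7928 -0.1352] rect [ 793.8 -134.9] [44.4 44.6] 42.6
gray [203 168  27   8] 143 mean [0.7596 0.2253] rect [759.6 225.8] [16.4 78.1] 3.9
gray [295 203   9  31] 72 mean [ 0.6131 -0.0178] rect [613.9 -18. ] [90.6  7.5] 10.2
gray [134 225  88  63] 4106 mean [0.5076 0.3352] rect [509.4 341. ] [156.9 248.5] 6.7
gray [384 237  55  49] 1287 mean [ 0.4805 -0.3351] rect [ 481.  -335.6] [130.8  91.7] 60.0
```

View pics/t0c.png

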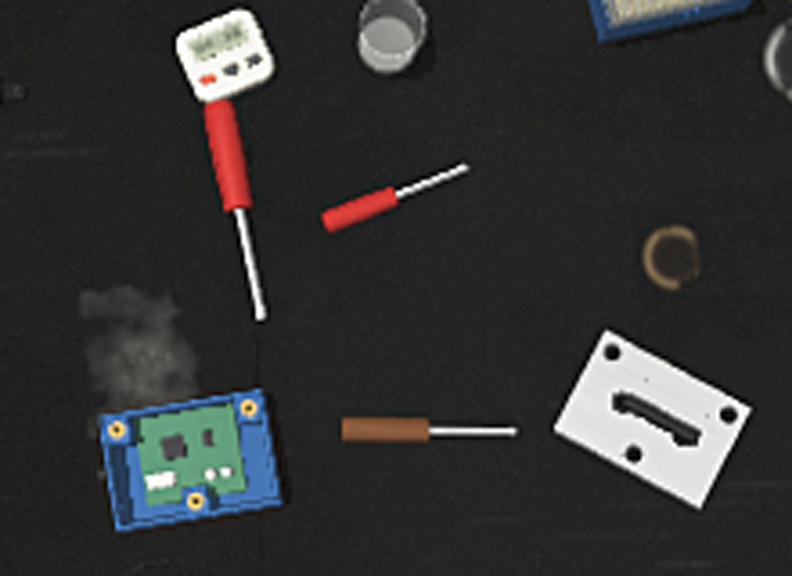

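The crop confirms it. The large red driver has its handle just below the timer and its tip towards the robot, and the red handle measures 90x25 mm. The small red one's handle is only about 63 mm long. In crop pixels, the threads are at (116,430), (248,408) and (196,500), and the plate holes at (612,352), (729,414) and (634,453). Next I'll refine these positions with both views.

```bash
cat > m.py <<'E'
from h import *
def blobs(m,mn=15,mx=1e9):
    n,l,st,c=cv2.connectedComponentsWithStats(m.astype(np.uint8))
    return [(st[i],c[i],np.argwhere(l==i)[:,::-1]) for i in range(1,n) if mn<=st[i][4]<=mx]
def pose3(P):  # hole/thread pattern points 0,1,2 -> centre,yaw deg (rigid fit)
    M=np.array([[.032,.052],[.032,-.052],[-.032,0]]);mc=M.mean(0);pc=P.mean(0)
    A=(M-mc);B=P-pc; th=np.arctan2((A[:,0]*B[:,1]-A[:,1]*B[:,0]).sum(),(A*B).sum())
    R=np.array([[np.cos(th),-np.sin(th)],[np.sin(th),np.cos(th)]])
    c=pc-R@mc; return c,np.degrees(th),np.abs(M@R.T+c-P).max()
def masks(a):
    H,S,V=cv2.split(cv2.cvtColor(a,cv2.COLOR_BGR2HSV).astype(np.int32)) if False else cv2.split(cv2.cvtColor(a,cv2.COLOR_BGR2HSV))
    return H,S,V
E
python3 - <<'E'
from m import *
for n,f in(("top","t0.png"),("side","s0.png")):
    a=cv2.imread("pics/"+f);H,S,V=masks(a)
    # approximate world positions -> predicted pixels
    gp=proj(n,[[.69,-.003,.013]])[0]
    red=((H<6)|(H>174))&(S>140)&(V>70)
    bl=min(blobs(red,30),key=lambda b:np.hypot(*(b[1]-gp)))
    X=toz(n,bl[2],.013)[:,:2]; vx=cv2.fitLine(np.float32(X),cv2.DIST_L2,0,.01,.01).ravel()
    print(n,"red handle mean",X.mean(0).round(4),"dir deg",np.degrees(np.arctan2(vx[1],vx[0])).round(1),"n",len(X))
    B=np.zeros(H.shape,np.uint8); 
    q=proj(n,[[.50,.05,.045],[.51,-.03,.045],[.41,.02,.045],[.40,.10,.045]]).mean(0)
    br=(H>8)&(H<28)&(S>70)&(V>110)
    for b in blobs(br,4):
        if np.hypot(*(b[1]-q))<60: print(n,"brass",b[1].round(1),b[0][4],toz(n,b[1],.045)[0].round(4))
    P=proj(n,[[.4805,-.3351,.004]])[0]
    g=((S<60)&(V>100)).astype(np.uint8)
    pl=min([b for b in blobs(g,500)],key=lambda b:np.hypot(*(b[1]-P)))
    m=np.zeros(H.shape,np.uint8);cv2.fillConvexPoly(m,cv2.convexHull(pl[2].astype(np.int32)),1)
    m=cv2.erode(m,np.ones((3,3),np.uint8))
    w=a.max(2).astype(float)
    for b in blobs((m>0)&(w<110),6): print(n,"dark in plate",b[1].round(1),b[0][4],toz(n,b[1],.003)[0].round(4))
    T=proj(n,[[.509,.341,.0]])[0]
    print(n,"tray px",T)
    blu=(H>100)&(H<125)&(S>120)&(V>60)
    bb=min(blobs(blu,60),key=lambda b:np.hypot(*(b[1]-proj(n,[[.539,.387,.015]])[0])))
    X=toz(n,bb[2],.015)[:,:2];vx=cv2.fitLine(np.float32(X),cv2.DIST_L2,0,.01,.01).ravel()
    print(n,"blue handle",X.mean(0).round(4),np.degrees(np.arctan2(vx[1],vx[0])).round(1))
    tb=min(blobs(g,1500),key=lambda b:np.hypot(*(b[1]-T)))
    X=toz(n,tb[2],.021)[:,:2];r=cv2.minAreaRect(np.float32(X*1000));print(n,"tray@.021",np.round(r[0],1),np.round(r[1],1),r[2])
E
```

```text
top red handle mean [ 0.7024 -0.0016] dir deg 9.8 n 266
top brass [298.5 257.9] 14 [ 0.4964 -0.0134  0.045 ]
top brass [336.1 263.8] 127 [ 0.4772 -0.1182  0.045 ]
top brass [262. 264.] 12 [0.4816 0.0896 0.045 ]
top brass [283.7 283.5] 13 [0.4261 0.0298 0.045 ]
top dark in plate [399.5 242.5] 16 [ 0.5346 -0.3065  0.003 ]
top dark in plate [412.1 261. ] 129 [ 0.4806 -0.3399  0.003 ]
top dark in plate [431.9 259.7] 16 [ 0.4829 -0.3968  0.003 ]
top dark in plate [405.5 270.7] 14 [ 0.4532 -0.3196  0.003 ]
top tray px [177.52452494 256.66951068]
top blue handle [0.5395 0.3889] -83.3
top tray@.021 [508.9 336.3] [155.1 245.8] 6.820326805114746
side red handle mean [0.7038 0.0022] dir deg 13.4 n 247
side brass [208.5 220. ] 8 [0.4819 0.0919 0.045 ]
side brass [232.5 239.8] 8 [ 0.4965 -0.0105  0.045 ]
side brass [200.7 241.1] 9 [0.4264 0.0326 0.045 ]
side brass [249.5 277.4] 147 [ 0.4646 -0.1409  0.045 ]
side dark in plate [315.1 321.2] 17 [ 0.5348 -0.3049  0.003 ]
side dark in plate [305.2 339.6] 219 [ 0.4869 -0.3289  0.003 ]
side dark in plate [290.  343.8] 19 [ 0.4535 -0.3178  0.003 ]
side dark in plate [323.1 363.5] 22 [ 0.4825 -0.395   0.003 ]
side tray px [179.80737703 183.70270415]
side blue handle [0.5413 0.3944] -86.0
side tray@.021 [509.7 336.8] [156.3 257.9] 6.178170680999756
```

```bash
cat > d.py <<'E'
import sys
from h import *
def delta(x,y,z,yaw):
    s=monitor.observe();R=Ro.from_euler('xyz',s["tool_rot"]);Rt=Ro.from_euler('xyz',[np.pi,0,np.radians(yaw)])
    d=R.inv().apply(np.array([x,y,z])-s["tool_pos"]);w=np.degrees((R.inv()*Rt).as_rotvec())
    print("t",round(s["time"],2),"pos",s["tool_pos"].round(4),"rpy",np.degrees(s["tool_rot"]).round(2),"F",s["contact_force"].round(1),"open",round(s["opening"],4))
    print("d mm",(d*1000).round(1),"w deg",w.round(2))
if __name__=="__main__": delta(*map(float,sys.argv[1:5]))
E
python3 d.py .6935 -.002 .15 10
```

```text
t 0.1 pos [0.2313 0.4709 0.2262] rpy [-1.7993e+02 -1.0000e-02  1.5383e+02] F [ 1.  -0.3 -0.1] open 0.0916
d mm [-623.4 -220.5   76.3] w deg [-5.0000e-02  9.0000e-02  1.4383e+02]
```

move_arm([
  {"x":-0.623,"y":-0.2205,"z":0.076,"wz":143.8,"hand":1},
  {"x":-0.623,"y":-0.2205,"z":0.076,"wz":143.8,"hand":1},
  {"x":-0.623,"y":-0.2205,"z":0.076,"wz":143.8,"hand":1},
  {"x":-0.623,"y":-0.2205,"z":0.076,"wz":143.8,"hand":1},
  {"x":-0.623,"y":-0.2205,"z":0.076,"wz":143.8,"hand":1},
  {"x":-0.623,"y":-0.2205,"z":0.076,"wz":143.8,"hand":1},
  {"x":-0.623,"y":-0.2205,"z":0.076,"wz":143.8,"hand":1},
  {"x":-0.623,"y":-0.2205,"z":0.076,"wz":143.8,"hand":1},
])

```text
schema error: expected keys x, y, z, wx, wy, wz, hand
```

```bash
python3 d.py .6935 -.002 .10 10
```

```text
t 0.1 pos [0.2313 0.4709 0.2262] rpy [-1.7993e+02 -1.0000e-02  1.5383e+02] F [ 1.  -0.3 -0.1] open 0.0916
d mm [-623.4 -220.4  126.3] w deg [-5.0000e-02  9.0000e-02  1.4383e+02]
```

All seven keys are required in each row.

move_arm([
  {"x":-0.623,"y":-0.2205,"z":0.076,"wx":0,"wy":0,"wz":143.8,"hand":1},
  {"x":-0.623,"y":-0.2205,"z":0.076,"wx":0,"wy":0,"wz":143.8,"hand":1},
  {"x":-0.623,"y":-0.2205,"z":0.076,"wx":0,"wy":0,"wz":143.8,"hand":1},
  {"x":-0.623,"y":-0.2205,"z":0.076,"wx":0,"wy":0,"wz":143.8,"hand":1},
  {"x":-0.623,"y":-0.2205,"z":0.076,"wx":0,"wy":0,"wz":143.8,"hand":1},
  {"x":-0.623,"y":-0.2205,"z":0.076,"wx":0,"wy":0,"wz":143.8,"hand":1},
  {"x":-0.623,"y":-0.2205,"z":0.076,"wx":0,"wy":0,"wz":143.8,"hand":1},
  {"x":-0.623,"y":-0.2205,"z":0.076,"wx":0,"wy":0,"wz":143.8,"hand":1},
])

```text
time: 1.1
tool_pos: [0.5797, 0.1142, 0.169]
tool_rot: [-3.141, 0.0, 1.178]
contact_force: [1.7, 0.6, -0.1]
opening: 0.0917
```

```bash
python3 d.py .6935 -.002 .10 10
```

```text
t 1.1 pos [0.5797 0.1142 0.169 ] rpy [-179.96    0.     67.52] F [ 1.7  0.6 -0.1] open 0.0917
d mm [-63.9 149.6  68.9] w deg [-3.000e-02  2.000e-02  5.752e+01]
```

move_arm([
  {"x":-0.064,"y":0.1495,"z":0.069,"wx":0,"wy":0,"wz":57.5,"hand":1},
  {"x":-0.064,"y":0.1495,"z":0.069,"wx":0,"wy":0,"wz":57.5,"hand":1},
  {"x":-0.064,"y":0.1495,"z":0.069,"wx":0,"wy":0,"wz":57.5,"hand":1},
  {"x":-0.064,"y":0.1495,"z":0.069,"wx":0,"wy":0,"wz":57.5,"hand":1},
  {"x":-0.064,"y":0.1495,"z":0.069,"wx":0,"wy":0,"wz":57.5,"hand":1},
  {"x":-0.064,"y":0.1495,"z":0.069,"wx":0,"wy":0,"wz":57.5,"hand":1},
  {"x":-0.064,"y":0.1495,"z":0.069,"wx":0,"wy":0,"wz":57.5,"hand":0.8},
  {"x":-0.064,"y":0.1495,"z":0.069,"wx":0,"wy":0,"wz":57.5,"hand":0.8},
])

```text
time: 2.1
tool_pos: [0.6929, 0.0004, 0.1003]
tool_rot: [-3.141, 0.0, 0.183]
contact_force: [0.6, -0.2, -0.9]
opening: 0.0774
```

```bash
python3 d.py .6935 -.002 .004 10
```

```text
t 2.1 pos [6.929e-01 4.000e-04 1.003e-01] rpy [-1.7999e+02  3.0000e-02  1.0470e+01] F [ 0.6 -0.2 -0.9] open 0.0774
d mm [ 0.2  2.5 96.3] w deg [-0.01  0.03  0.47]
```

move_arm([
  {"x":0,"y":0.0025,"z":0.03,"wx":0,"wy":0,"wz":0.4,"hand":0.8},
  {"x":0,"y":0.0025,"z":0.065,"wx":0,"wy":0,"wz":0.4,"hand":0.8},
  {"x":0,"y":0.0025,"z":0.085,"wx":0,"wy":0,"wz":0.4,"hand":0.8},
  {"x":0,"y":0.0025,"z":0.095,"wx":0,"wy":0,"wz":0.4,"hand":0.8},
  {"x":0,"y":0.0025,"z":0.095,"wx":0,"wy":0,"wz":0.4,"hand":0.8},
])

```text
time: 2.72
tool_pos: [0.6937, -0.002, 0.0055]
tool_rot: [-3.141, 0.0, 0.175]
contact_force: [-0.2, 0.2, 0.5]
opening: 0.0737
```

move_arm([
  {"x":0,"y":0,"z":0,"wx":0,"wy":0,"wz":0,"hand":0.1},
  {"x":0,"y":0,"z":0,"wx":0,"wy":0,"wz":0,"hand":0.1},
  {"x":0,"y":0,"z":0,"wx":0,"wy":0,"wz":0,"hand":0.1},
  {"x":0,"y":0,"z":0,"wx":0,"wy":0,"wz":0,"hand":0.1},
  {"x":0,"y":0,"z":0,"wx":0,"wy":0,"wz":0,"hand":0.1},
  {"x":0,"y":0,"z":0,"wx":0,"wy":0,"wz":0,"hand":0.1},
], grip_force=30)

```text
time: 3.48
tool_pos: [0.6936, -0.0021, 0.0056]
tool_rot: [-3.142, -0.0, 0.174]
contact_force: [-0.1, -0.3, 0.4]
opening: 0.0243
```

```bash
python3 d.py .6935 -.002 .1 10
```

```text
t 3.48 pos [ 0.6936 -0.0021  0.0056] rpy [-180.     -0.      9.99] F [-0.1 -0.3  0.4] open 0.0243
d mm [ -0.   -0.1 -94.4] w deg [-0.   -0.   -0.01]
```

move_arm([
  {"x":0,"y":0,"z":-0.02,"wx":0,"wy":0,"wz":0,"hand":0.1},
  {"x":0,"y":0,"z":-0.06,"wx":0,"wy":0,"wz":0,"hand":0.1},
  {"x":0,"y":0,"z":-0.1,"wx":0,"wy":0,"wz":0,"hand":0.1},
  {"x":0,"y":0,"z":-0.12,"wx":0,"wy":0,"wz":0,"hand":0.1},
  {"x":0,"y":0,"z":-0.12,"wx":0,"wy":0,"wz":0,"hand":0.1},
])

```text
time: 4.1
tool_pos: [0.6949, -0.0022, 0.129]
tool_rot: [3.14, -0.005, 0.174]
contact_force: [-0.0, 0.4, -1.3]
opening: 0.0242
```

```bash
python3 d.py .4811 .3698 .125 96.6
```

```text
t 4.1 pos [ 0.6949 -0.0022  0.129 ] rpy [179.91  -0.31   9.99] F [-0.   0.4 -1.3] open 0.0242
d mm [-146.  -403.5    2.7] w deg [  0.3   -0.18 -86.61]
```

move_arm([
  {"x":-0.01,"y":-0.03,"z":0,"wx":0,"wy":0,"wz":-6,"hand":0.1},
  {"x":-0.028,"y":-0.075,"z":0,"wx":0,"wy":0,"wz":-16,"hand":0.1},
  {"x":-0.046,"y":-0.125,"z":0,"wx":0,"wy":0,"wz":-26,"hand":0.1},
  {"x":-0.064,"y":-0.175,"z":0,"wx":0,"wy":0,"wz":-36,"hand":0.1},
  {"x":-0.082,"y":-0.225,"z":0,"wx":0,"wy":0,"wz":-46,"hand":0.1},
  {"x":-0.1,"y":-0.275,"z":0,"wx":0,"wy":0,"wz":-56,"hand":0.1},
  {"x":-0.118,"y":-0.325,"z":0,"wx":0,"wy":0,"wz":-66,"hand":0.1},
  {"x":-0.132,"y":-0.365,"z":0,"wx":0,"wy":0,"wz":-75,"hand":0.1},
])

```text
time: 5.1
tool_pos: [0.4984, 0.3359, 0.1247]
tool_rot: [-3.14, 0.001, 1.489]
contact_force: [-0.1, -0.1, 0.2]
opening: 0.024
```

```bash
python3 d.py .4811 .3698 .125 96.6
```

```text
t 5.1 pos [0.4984 0.3359 0.1247] rpy [-1.799e+02  4.000e-02  8.534e+01] F [-0.1 -0.1  0.2] open 0.024
d mm [ 32.4 -20.   -0.3] w deg [ -0.1    0.04 -11.26]
```

Go over the target at a lower height, then look.

move_arm([
  {"x":0.02,"y":-0.012,"z":0,"wx":0,"wy":0,"wz":-7,"hand":0.1},
  {"x":0.032,"y":-0.02,"z":0.015,"wx":0,"wy":0,"wz":-11,"hand":0.1},
  {"x":0.032,"y":-0.02,"z":0.04,"wx":0,"wy":0,"wz":-11,"hand":0.1},
  {"x":0.032,"y":-0.02,"z":0.05,"wx":0,"wy":0,"wz":-11,"hand":0.1},
  {"x":0.032,"y":-0.02,"z":0.05,"wx":0,"wy":0,"wz":-11,"hand":0.1},
])

```text
time: 5.72
tool_pos: [0.4827, 0.3676, 0.0746]
tool_rot: [-3.139, 0.001, 1.675]
contact_force: [-0.5, 0.2, -0.7]
opening: 0.0245
```

```bash
python3 - <<'E'
from h import *
a=grab("top","t1.png")[200:310,110:260];b=grab("side","s1.png")[110:250,110:260]
f=lambda i:cv2.resize(i[:,:,::-1],None,fx=2.65,fy=2.65,interpolation=cv2.INTER_CUBIC)
A,B=f(a),f(b);h=max(len(A),len(B));A=cv2.copyMakeBorder(A,0,h-len(A),0,0,0)
cv2.imwrite("pics/c1.png",np.hstack([A,B]))
E
python3 d.py .4811 .3698 .009 96.6
```

```text
t 5.83 pos [0.4837 0.3681 0.0762] rpy [ 1.7995e+02 -2.0000e-02  9.5960e+01] F [-0.  -0.5 -0.5] open 0.0241
d mm [ 2.  -2.4 67.2] w deg [ 0.05 -0.02 -0.64]
```

View pics/c1.png

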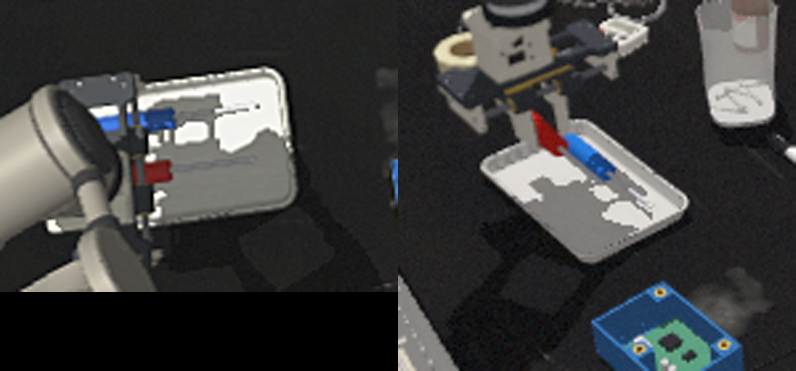

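The red driver is held parallel to the blue one, tip the same way, on the free side: handle at about (155,172) and shaft towards (255,160) in the left crop. Lowering it now.

move_arm([
  {"x":0.002,"y":-0.0025,"z":0.02,"wx":0,"wy":0,"wz":-0.6,"hand":0.1},
  {"x":0.002,"y":-0.0025,"z":0.045,"wx":0,"wy":0,"wz":-0.6,"hand":0.1},
  {"x":0.002,"y":-0.0025,"z":0.058,"wx":0,"wy":0,"wz":-0.6,"hand":0.1},
  {"x":0.002,"y":-0.0025,"z":0.064,"wx":0,"wy":0,"wz":-0.6,"hand":0.1},
  {"x":0.002,"y":-0.0025,"z":0.067,"wx":0,"wy":0,"wz":-0.6,"hand":0.1},
  {"x":0.002,"y":-0.0025,"z":0.067,"wx":0,"wy":0,"wz":-0.6,"hand":0.1},
])

```text
time: 6.58
tool_pos: [0.4808, 0.37, 0.0091]
tool_rot: [3.141, -0.0, 1.686]
contact_force: [0.6, -1.3, -0.9]
opening: 0.0239
```

```bash
python3 d.py .4811 .3698 .009 96.6
```

```text
t 6.58 pos [0.4808 0.37   0.0091] rpy [ 1.7995e+02 -2.0000e-02  9.6580e+01] F [ 0.6 -1.3 -0.9] open 0.0239
d mm [-0.2  0.3  0.1] w deg [ 0.05 -0.02 -0.02]
```

move_arm([
  {"x":0,"y":0,"z":0.0012,"wx":0,"wy":0,"wz":0,"hand":0.1},
  {"x":0,"y":0,"z":0.0012,"wx":0,"wy":0,"wz":0,"hand":0.25},
  {"x":0,"y":0,"z":0.0012,"wx":0,"wy":0,"wz":0,"hand":0.42},
  {"x":0,"y":0,"z":0.0012,"wx":0,"wy":0,"wz":0,"hand":0.42},
  {"x":0,"y":0,"z":0.0012,"wx":0,"wy":0,"wz":0,"hand":0.42},
])

```text
time: 7.2
tool_pos: [0.4805, 0.3699, 0.0075]
tool_rot: [3.141, -0.0, 1.686]
contact_force: [-0.2, 0.4, -0.3]
opening: 0.0383
```

move_arm([
  {"x":0,"y":0,"z":-0.015,"wx":0,"wy":0,"wz":0,"hand":0.42},
  {"x":0,"y":0,"z":-0.045,"wx":0,"wy":0,"wz":0,"hand":0.42},
  {"x":0,"y":0,"z":-0.09,"wx":0,"wy":0,"wz":0,"hand":0.42},
  {"x":0,"y":0,"z":-0.13,"wx":0,"wy":0,"wz":0,"hand":0.42},
  {"x":0,"y":0,"z":-0.13,"wx":0,"wy":0,"wz":0,"hand":0.42},
])

```text
time: 7.82
tool_pos: [0.4824, 0.371, 0.1424]
tool_rot: [3.134, -0.004, 1.686]
contact_force: [0.8, 0.1, 0.4]
opening: 0.0387
```

```bash
python3 d.py .481 -.335 .13 60
```

```text
t 7.83 pos [0.4824 0.371  0.1424] rpy [179.54  -0.21  96.59] F [0.8 0.1 0.4] open 0.0387
d mm [-701.3  -82.5    9.2] w deg [ 0.38 -0.35 36.59]
```

move_arm([
  {"x":-0.701,"y":-0.0825,"z":0.009,"wx":0,"wy":0,"wz":36.6,"hand":0.42},
  {"x":-0.701,"y":-0.0825,"z":0.009,"wx":0,"wy":0,"wz":36.6,"hand":0.42},
  {"x":-0.701,"y":-0.0825,"z":0.009,"wx":0,"wy":0,"wz":36.6,"hand":0.42},
  {"x":-0.701,"y":-0.0825,"z":0.009,"wx":0,"wy":0,"wz":36.6,"hand":0.42},
  {"x":-0.701,"y":-0.0825,"z":0.009,"wx":0,"wy":0,"wz":36.6,"hand":0.42},
  {"x":-0.701,"y":-0.0825,"z":0.009,"wx":0,"wy":0,"wz":36.6,"hand":0.42},
  {"x":-0.701,"y":-0.0825,"z":0.009,"wx":0,"wy":0,"wz":36.6,"hand":0.42},
  {"x":-0.701,"y":-0.0825,"z":0.009,"wx":0,"wy":0,"wz":36.6,"hand":0.42},
])

```text
time: 8.82
tool_pos: [0.4788, -0.132, 0.131]
tool_rot: [-3.141, -0.0, 1.047]
contact_force: [0.7, 1.4, -0.1]
opening: 0.0389
```

```bash
python3 - <<'E'
from m import *
a=grab("top","t2.png")[:,:,::-1].copy();b=grab("side","s2.png")[:,:,::-1].copy()
for n,i in(("top",a),("side",b)):
    H,S,V=masks(i)
    for nm,m,p in(("red",((H<6)|(H>174))&(S>140)&(V>70),[.481,.37,.015]),("blue",(H>100)&(H<125)&(S>120)&(V>60),[.54,.388,.015])):
        bl=[x for x in blobs(m,30) if np.hypot(*(x[1]-proj(n,[p])[0]))<30]
        for x in bl:
            X=toz(n,x[2],.015)[:,:2];v=cv2.fitLine(np.float32(X),cv2.DIST_L2,0,.01,.01).ravel();print(n,nm,X.mean(0).round(4),np.degrees(np.arctan2(v[1],v[0])).round(1),len(X))
    g=((S<60)&(V>100)).astype(np.uint8);T=proj(n,[[.509,.337,.01]])[0]
    X=toz(n,min(blobs(g,1500),key=lambda x:np.hypot(*(x[1]-T)))[2],.021)[:,:2];r=cv2.minAreaRect(np.float32(X*1000));print(n,"tray",np.round(r[0],1),np.round(r[1],1),round(r[2],1))
cv2.imwrite("pics/c2.png",np.hstack([cv2.resize(a[210:310,110:250],None,fx=2.8,fy=2.8),cv2.resize(b[130:230,115:255],None,fx=2.8,fy=2.8)]))
E
python3 d.py .481 -.335 .08 60
```

```text
top red [0.4794 0.3773] -83.3 236
top blue [0.5395 0.3889] -83.3 240
top tray [508.9 336.3] [155.1 245.8] 6.8
side red [0.4811 0.3824] -86.9 152
side blue [0.5413 0.3946] -85.9 151
side tray [509.7 336.8] [156.3 257.9] 6.2
t 8.93 pos [ 0.4791 -0.1356  0.1309] rpy [1.7992e+02 7.0000e-02 5.9620e+01] F [0.6 1.3 0.1] open 0.0385
d mm [-171.   102.4   51.2] w deg [ 0.08  0.07 -0.38]
```

View pics/c2.png

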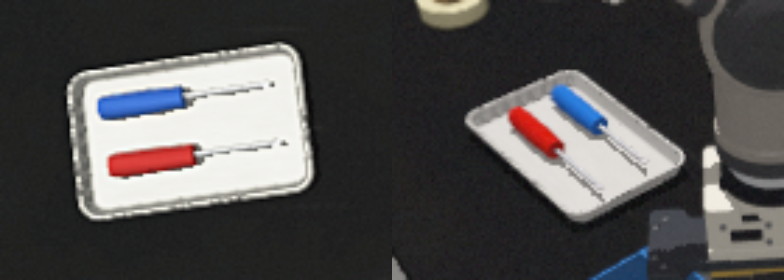

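Red (109–200,157 in the left crop) lies flat and parallel to blue, both at -83.3° and tip the same way. The tray and blue driver haven't moved. Now the plate.

move_arm([
  {"x":-0.05,"y":0.03,"z":0.01,"wx":0,"wy":0,"wz":0,"hand":0.42},
  {"x":-0.1,"y":0.06,"z":0.03,"wx":0,"wy":0,"wz":0,"hand":0.42},
  {"x":-0.15,"y":0.09,"z":0.05,"wx":0,"wy":0,"wz":0,"hand":0.42},
  {"x":-0.171,"y":0.1025,"z":0.051,"wx":0,"wy":0,"wz":-0.2,"hand":0.42},
  {"x":-0.171,"y":0.1025,"z":0.051,"wx":0,"wy":0,"wz":-0.2,"hand":0.42},
  {"x":-0.171,"y":0.1025,"z":0.051,"wx":0,"wy":0,"wz":-0.2,"hand":0.42},
])

```text
time: 9.68
tool_pos: [0.4826, -0.3278, 0.0799]
tool_rot: [-3.141, -0.001, 1.051]
contact_force: [0.5, 0.2, 0.6]
opening: 0.0389
```

```bash
python3 d.py .481 -.335 .012 60
```

```text
t 9.68 pos [ 0.4826 -0.3278  0.0799] rpy [-1.7994e+02 -4.0000e-02  6.0230e+01] F [0.5 0.2 0.6] open 0.0389
d mm [-7.   2.3 67.9] w deg [-0.06 -0.04  0.23]
```

move_arm([
  {"x":-0.007,"y":0.0023,"z":0.0,"wx":0,"wy":0,"wz":0.2,"hand":0.42},
  {"x":-0.007,"y":0.0023,"z":0.025,"wx":0,"wy":0,"wz":0.2,"hand":0.42},
  {"x":-0.007,"y":0.0023,"z":0.032,"wx":0,"wy":0,"wz":0.2,"hand":0.42},
  {"x":-0.007,"y":0.0023,"z":0.032,"wx":0,"wy":0,"wz":0.2,"hand":0.42},
])

```text
time: 10.18
tool_pos: [0.481, -0.3362, 0.0479]
tool_rot: [-3.141, -0.0, 1.047]
contact_force: [-0.2, 0.1, -0.6]
opening: 0.0385
```

```bash
python3 d.py .481 -.335 .012 60
```

```text
t 10.18 pos [ 0.481  -0.3362  0.0479] rpy [-1.7995e+02 -2.0000e-02  6.0010e+01] F [-0.2  0.1 -0.6] open 0.0385
d mm [ 1.  -0.6 35.9] w deg [-0.05 -0.02  0.01]
```

move_arm([
  {"x":0.001,"y":-0.0006,"z":0.02,"wx":0,"wy":0,"wz":0,"hand":0.42},
  {"x":0.001,"y":-0.0006,"z":0.032,"wx":0,"wy":0,"wz":0,"hand":0.42},
  {"x":0.001,"y":-0.0006,"z":0.0355,"wx":0,"wy":0,"wz":0,"hand":0.42},
  {"x":0.001,"y":-0.0006,"z":0.0355,"wx":0,"wy":0,"wz":0,"hand":0.42},
])

```text
time: 10.68
tool_pos: [0.4812, -0.3356, 0.0127]
tool_rot: [3.141, -0.0, 1.047]
contact_force: [0.7, -0.4, -0.1]
opening: 0.0382
```

move_arm([
  {"x":0,"y":0,"z":0,"wx":0,"wy":0,"wz":0,"hand":0.2},
  {"x":0,"y":0,"z":0,"wx":0,"wy":0,"wz":0,"hand":0.1},
  {"x":0,"y":0,"z":0,"wx":0,"wy":0,"wz":0,"hand":0.02},
  {"x":0,"y":0,"z":0,"wx":0,"wy":0,"wz":0,"hand":0.02},
  {"x":0,"y":0,"z":0,"wx":0,"wy":0,"wz":0,"hand":0.02},
  {"x":0,"y":0,"z":0,"wx":0,"wy":0,"wz":0,"hand":0.02},
], grip_force=45)

```text
time: 11.42
tool_pos: [0.481, -0.3355, 0.0127]
tool_rot: [3.142, -0.0, 1.047]
contact_force: [-1.6, 0.4, 3.7]
opening: 0.0112
```

move_arm([
  {"x":0,"y":0,"z":-0.015,"wx":0,"wy":0,"wz":0,"hand":0.02},
  {"x":0,"y":0,"z":-0.045,"wx":0,"wy":0,"wz":0,"hand":0.02},
  {"x":0,"y":0,"z":-0.085,"wx":0,"wy":0,"wz":0,"hand":0.02},
  {"x":0,"y":0,"z":-0.11,"wx":0,"wy":0,"wz":0,"hand":0.02},
  {"x":0,"y":0,"z":-0.11,"wx":0,"wy":0,"wz":0,"hand":0.02},
])

```text
time: 12.05
tool_pos: [0.4821, -0.3363, 0.1249]
tool_rot: [3.137, 0.001, 1.047]
contact_force: [0.0, -0.2, -2.5]
opening: 0.012
```

```bash
python3 d.py .4577 .0353 .12 98.2
```

```text
t 12.05 pos [ 0.4821 -0.3363  0.1249] rpy [1.7972e+02 5.0000e-02 5.9990e+01] F [ 0.  -0.2 -2.5] open 0.012
d mm [ 309.6 -207.     3.6] w deg [  0.25   0.14 -38.21]
```

move_arm([
  {"x":0.03,"y":-0.02,"z":0,"wx":0,"wy":0,"wz":-4,"hand":0.02},
  {"x":0.075,"y":-0.05,"z":0,"wx":0,"wy":0,"wz":-9,"hand":0.02},
  {"x":0.12,"y":-0.08,"z":0,"wx":0,"wy":0,"wz":-15,"hand":0.02},
  {"x":0.165,"y":-0.11,"z":0,"wx":0,"wy":0,"wz":-21,"hand":0.02},
  {"x":0.21,"y":-0.14,"z":0,"wx":0,"wy":0,"wz":-27,"hand":0.02},
  {"x":0.255,"y":-0.17,"z":0,"wx":0,"wy":0,"wz":-32,"hand":0.02},
  {"x":0.29,"y":-0.194,"z":0,"wx":0,"wy":0,"wz":-36,"hand":0.02},
  {"x":0.309,"y":-0.207,"z":0,"wx":0,"wy":0,"wz":-38,"hand":0.02},
])

```text
time: 13.05
tool_pos: [0.455, 0.0377, 0.1214]
tool_rot: [-3.139, -0.001, 1.714]
contact_force: [0.2, 0.3, -2.8]
opening: 0.0116
```

```bash
python3 d.py .4577 .0353 .095 98.2
```

```text
t 13.05 pos [0.455  0.0377 0.1214] rpy [-1.7987e+02 -5.0000e-02  9.8180e+01] F [ 0.2  0.3 -2.8] open 0.0116
d mm [-2.8  2.4 26.4] w deg [-0.13 -0.05 -0.02]
```

move_arm([
  {"x":-0.0028,"y":0.0024,"z":0.01,"wx":0,"wy":0,"wz":0,"hand":0.02},
  {"x":-0.0028,"y":0.0024,"z":0.03,"wx":0,"wy":0,"wz":0,"hand":0.02},
  {"x":-0.0028,"y":0.0024,"z":0.042,"wx":0,"wy":0,"wz":0,"hand":0.02},
  {"x":-0.0028,"y":0.0024,"z":0.046,"wx":0,"wy":0,"wz":0,"hand":0.02},
  {"x":-0.0028,"y":0.0024,"z":0.046,"wx":0,"wy":0,"wz":0,"hand":0.02},
  {"x":-0.0028,"y":0.0024,"z":0.046,"wx":0,"wy":0,"wz":0,"hand":0.02},
])

```text
time: 13.8
tool_pos: [0.4595, 0.033, 0.0769]
tool_rot: [3.141, 0.0, 1.71]
contact_force: [0.9, -0.4, -3.0]
opening: 0.0116
```

```bash
python3 - <<'E'
from h import *
a=grab("top","t3.png")[230:310,240:330,::-1];b=grab("side","s3.png")[180:280,160:270,::-1]
A=cv2.resize(a,(396,352),interpolation=cv2.INTER_CUBIC);B=cv2.resize(b,(396,360),interpolation=cv2.INTER_CUBIC)
cv2.imwrite("pics/c3.png",np.hstack([cv2.copyMakeBorder(A,0,8,0,0,0),B]))
E
python3 d.py .4577 .0353 .068 98.2
```

```text
t 13.9 pos [0.4595 0.0331 0.077 ] rpy [1.7993e+02 1.0000e-02 9.7980e+01] F [-0.3  0.9 -2.9] open 0.0118
d mm [ 2.5 -1.5  9. ] w deg [ 0.07  0.01 -0.22]
```

View pics/c3.png

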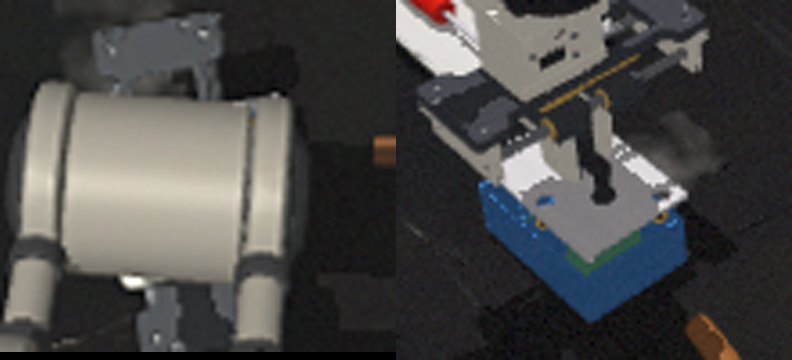

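The top view is blocked by the arm. The side view shows hole_1 at crop (660,196) and hole_2 at (545,200), with the plate level over the housing. I'll go to the final height and measure the holes against the threads in the side view.

move_arm([
  {"x":0.0025,"y":-0.0015,"z":0.003,"wx":0,"wy":0,"wz":-0.2,"hand":0.02},
  {"x":0.0025,"y":-0.0015,"z":0.006,"wx":0,"wy":0,"wz":-0.2,"hand":0.02},
  {"x":0.0025,"y":-0.0015,"z":0.0085,"wx":0,"wy":0,"wz":-0.2,"hand":0.02},
  {"x":0.0025,"y":-0.0015,"z":0.0085,"wx":0,"wy":0,"wz":-0.2,"hand":0.02},
  {"x":0.0025,"y":-0.0015,"z":0.0085,"wx":0,"wy":0,"wz":-0.2,"hand":0.02},
])

```text
time: 14.52
tool_pos: [0.4574, 0.0354, 0.068]
tool_rot: [3.142, -0.0, 1.714]
contact_force: [-0.2, -0.7, -2.5]
opening: 0.0116
```

```bash
cat > f.py <<'E'
import sys
from m import *
f=sys.argv[1]; ims=[viewer.read_camera("side").astype(float) for _ in range(4)]
a=np.uint8(np.mean(ims,0))[:,:,::-1].copy();cv2.imwrite("pics/%s.png"%f,a)
c=a[190:270,170:260];cv2.imwrite("pics/%sc.png"%f,cv2.resize(c,None,fx=7,fy=7,interpolation=cv2.INTER_CUBIC))
s=monitor.observe();zt=s["tool_pos"][2]-.0127+.004
T=np.array([[.4819,.0919],[.4965,-.0105],[.4264,.0326]])
print("pred hole px if aligned",proj("side",np.c_[T,[zt]*3]).round(1).tolist())
yaw=s["tool_rot"][2]-np.pi/2;c,si=np.cos(yaw),np.sin(yaw);print("plate underside z",round(zt-.004,4))
E
python3 f.py f1; python3 d.py .4577 .0353 .068 98.2
```

```text
pred hole px if aligned [[208.0, 216.1], [232.1, 235.8], [200.0, 237.2]]
plate underside z 0.0554
t 14.72 pos [0.4574 0.0354 0.0681] rpy [179.99  -0.    98.19] F [-0.7 -0.9 -1.8] open 0.0117
d mm [-0.1  0.3  0.1] w deg [ 0.01 -0.   -0.01]
```

View pics/f1c.png

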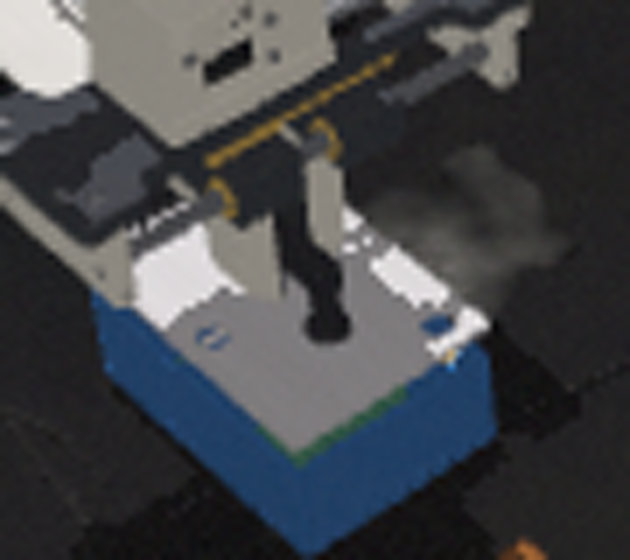

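The side view fits: hole_2 is at crop (212,335) and hole_1 at (438,325), which is full-image (199.8,237.4) and (232.1,236.0). The aligned predictions are (200.0,237.2) and (232.1,235.8). I'll run one numeric check and re-check the tray before handing in.

```bash
python3 - <<'E'
from m import *
a=cv2.imread("pics/f1.png");H,S,V=masks(a);z=.0554+.002
T=np.array([[.4965,-.0105],[.4264,.0326]])
for t in T:
    p=proj("side",[[*t,z]])[0];u,v=p.round().astype(int);w=a[v-5:v+6,u-5:u+6]
    plate=np.median(w.reshape(-1,3),0);d=np.clip((a[v-5:v+6,u-5:u+6,0].astype(float)-a[v-5:v+6,u-5:u+6,2])-15-(plate[0]-plate[2]),0,None)
    yy,xx=np.mgrid[-5:6,-5:6];d[np.hypot(xx,yy)>4.5]=0
    c=np.array([u+(d*xx).sum()/d.sum(),v+(d*yy).sum()/d.sum()])
    print("px",c.round(2),"pred",p.round(2),"offset mm",((toz("side",c,z)[0][:2]-t)*1000).round(2))
H,S,V=masks(a)
for nm,m,p in(("red",((H<6)|(H>174))&(S>140)&(V>70),[.481,.37,.015]),("blue",(H>100)&(H<125)&(S>120)&(V>60),[.54,.388,.015])):
    for x in blobs(m,30):
        if np.hypot(*(x[1]-proj("side",[p])[0]))<30: print(nm,toz("side",x[1],.015)[0].round(4),len(x[2]))
E
```

```text
px [231.98 235.98] pred [232.2  236.37] offset mm [0.28 1.55]
px [199.51 238.04] pred [200.13 237.74] offset mm [-1.81 -0.05]
red [0.4812 0.3825 0.015 ] 150
blue [0.5388 0.4053 0.015 ] 112
```

Both holes are within 2 mm of their threads, with a mean offset of about 1 mm (the plate slightly towards +y and -x). I'll make a small trim, then hand in.

move_arm([
  {"x":-0.0006,"y":0.0005,"z":0,"wx":0,"wy":0,"wz":0,"hand":0.02},
  {"x":-0.0006,"y":0.0005,"z":0,"wx":0,"wy":0,"wz":0,"hand":0.02},
  {"x":-0.0006,"y":0.0005,"z":0,"wx":0,"wy":0,"wz":0,"hand":0.02},
  {"x":-0.0006,"y":0.0005,"z":0,"wx":0,"wy":0,"wz":0,"hand":0.02},
])

```text
time: 15.22
tool_pos: [0.4579, 0.0349, 0.068]
tool_rot: [3.142, -0.0, 1.714]
contact_force: [-0.5, -1.2, -2.6]
opening: 0.0116
```

```bash
python3 d.py .4580 .0348 .068 98.2; python3 -c "
from cell import robot; print(robot.hand_in())"
```

```text
t 15.22 pos [0.4579 0.0349 0.068 ] rpy [ 1.800e+02 -1.000e-02  9.818e+01] F [-0.5 -1.2 -2.6] open 0.0116
d mm [-0.1  0.1  0. ] w deg [ 0.   -0.01 -0.02]
the job is handed in; nothing more can be done
None
```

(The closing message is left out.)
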